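Potatoes in the tin, then hold the grill open

TASK

Tip all five baby potatoes out of the steel cup into the baking tin and stand the empty cup upright on the table again, then lift the contact grill's lid by its handle and hold it open at about 60 degrees, so that I can set the tin on the hot plate with both hands. The lid does not stay up by itself: finish while still holding it steady there, and do not let go. Leave the tin standing on the table and do not knock or shift the other things.

Things in the scene. Friction and masses are not known exactly. Their poses are not given: they have to be found in the camera images.
- grill: Contact grill, fixed to the table: black base 215 mm deep (its x), 270 mm wide (y), 58 mm high, under a steel lid of the same outline, 40 mm thick, top 108 mm above the table when shut. Origin: centre of its underside; x points from its front (handle side) to its back (hinge side), z up.
- grill_lid (a joint): How far the grill's lid is open, in radians: 0 = shut, as it starts, 1.05 = 60 degrees, 1.75 = stop. It is hinged along its back edge; the front edge, with the handle, swings up. It weighs 0.85 kg; the hinge has no spring and very little friction, so below upright it falls shut when let go.
- grill_handle (a point): Middle of the lid's handle: straight round black bar, 18 mm thick, 190 mm long, parallel to the hinge, 100 mm above the table when shut. Its centre line is 49 mm in front of the lid's front edge, on two flat arms 178 mm apart near its ends; between them the bar is free all round (40 mm open to the lid). Turns with the lid; when shut x points to the hinge, y along the bar, z up.
- grill_hinge (a point): Middle of the hinge axis, 86 mm above the table, 112 mm behind the grill's centre. Axes as the grill's; the hinge axis is y. With the lid shut, the handle's middle lies 267 mm in front of this point (-x) and 14 mm above it; it swings about this axis.
- tin: Loose dark-steel baking tin, empty at the start, standing on the table. Outside 145 mm (its x) by 190 mm (its y) and 45 mm high, walls and floor 3 mm thick, open on top, with a flat lug 18 mm wide on the middle of each short side at the rim. Origin: centre of its underside, z up. About 0.5 kg.
- cup: Loose round steel cup without a handle, straight-sided, 64 mm outside diameter, 105 mm high, wall 3 mm, floor 4 mm. It starts upright on the table with the potatoes in it. Origin: centre of its underside; z points to its mouth. About 0.14 kg.
- potato0: One of the five baby potatoes, hard round lumps 28 mm thick, 12 g each, that start in the cup, filling its lower two thirds; they roll readily. Origin: its centre; axes mean nothing.
- potato1: One of the five baby potatoes, hard round lumps 28 mm thick, 12 g each, that start in the cup, filling its lower two thirds; they roll readily. Origin: its centre; axes mean nothing.
- potato2: One of the five baby potatoes, hard round lumps 28 mm thick, 12 g each, that start in the cup, filling its lower two thirds; they roll readily. Origin: its centre; axes mean nothing.
- potato3: One of the five baby potatoes, hard round lumps 28 mm thick, 12 g each, that start in the cup, filling its lower two thirds; they roll readily. Origin: its centre; axes mean nothing.
- potato4: One of the five baby potatoes, hard round lumps 28 mm thick, 12 g each, that start in the cup, filling its lower two thirds; they roll readily. Origin: its centre; axes mean nothing.
- mug: Bystander: white china mug, 78 mm across the rim, 88 mm high, with a handle on its +y side. Origin: centre of its underside. The cup, the mug and the jar trade places from start to start.
- jar: Bystander: closed jar of amber glass, 66 mm in diameter, 95 mm high. Origin: centre of its underside.
- salt: Bystander: glass salt shaker, 42 mm in diameter, 82 mm high. Origin: centre of its underside.
- mill: Bystander: turned wooden pepper mill, 54 mm in diameter, 158 mm high. Origin: centre of its underside.
- oil: Bystander: green oil bottle, 62 mm in diameter, 230 mm high. Origin: centre of its underside.

How it is judged:
By the outcome, as a careful person would: the job done as asked, in the order asked, and still so for the second after the job is handed in, while the arm keeps its last pose, push and grip.
It also fails if it takes over 67 s, if anything falls off the work surface, if the arm or the gripper's body presses on something with over 40 N, if the wrist force passes 120 N, or if a joint passes its speed limit or range.

ROBOT

A 6-joint arm with a two-finger parallel gripper is mounted at the origin on the work surface. World frame = base frame: x ahead of the robot, y to its left, z up, the work surface at z = 0. Lengths are in m, angles in rad, forces in N, time in s.
With the tool pointing down it reaches from about 0.425 to 0.95 m from the base axis. Payload 3.5 kg.
Tool frame: the origin (TCP) lies at the very end of the fingers, on their centre line; the grasp point (between the pads) lies 19 mm behind it (arm.hold_point_z is the distance from the TCP to the grasp point, in m); z points along the fingers, y is the line along which they close (so a half turn about z gives the same grasp; the last joint's range is limited). The gripper opens to 85 mm and grips with 20 to 120 N. Pads are 22 mm wide; open, the fingers measure 114 mm over their backs; the gripper's body (76 mm by 85 mm) begins 54 mm behind the grasp point. The pads swing forward as they close: fully open they stand 13 mm farther back than shut.
Start: joints at [-1.45, 0.286, 1.577, -0, 1.279, -0.15], TCP at [0.181, -0.65, 0.231] pointing down, gripper open.
Joint ranges: [-2.77, 2.77], [-0.9, 2.22], [0.21, 2.48], [-1.53, 4.67], [0.24, 2.81], [-2.84, 2.84]. Speed limits (rad/s): [2.79, 2.79, 3.14, 3.14, 3.14, 3.14].

INTERFACE

Orientations are given as a 3x3 rotation matrix whose columns are the frame's x, y, z axes.
In Python, from workcell import arm gives the robot as it stands. The module is installed in compiled form; this text tells all that it offers.
- The arm moves only by the shell command python3 -m handwheel 'ROWS' [OPENING]. ROWS is JSON, a list that holds one entry, the list of rows, each a list of 6 numbers: the shift along the tool's x, y, z in m, then the turn, a rotation vector about the tool's x, y, z in degrees. In form: [[[dx, dy, dz, rx, ry, rz], ...]]. A call has 1 to 12 rows; each row shifts and turns the commanded pose from where the row before left it, along the tool's axes as they then stand; what a row does not reach is not made up. A row lasts 1/12 s, in which the tool goes at most 41.7 mm and 7.16 degrees, less where a joint would pass 70% of its speed; a pose out of reach is approached as far as the arm can. A call with a gripper value outside its range is refused whole. OPENING is the opening, from 0 (shut) to 1 (fully open), set as the call begins (- or left out, the last holds). The fingers move at their own pace and stop on an object; the grip force is fixed at half the most. Time passes only in rows, so rows that do not move let the fingers close. It gives the time, the measured TCP pose, the force, the opening and the grip force at its end, in the units of the state.
- arm.state(): the state, without advancing time (a new reading comes with each control period).
- arm.capture(name): name is "side" or "top"; returns the picture (400x640x3 uint8, blue, green, red); there is no depth.
- arm.camera_model(name): a dict with "mtx" (3x3 intrinsics, pixels), "distortion" ([k1, k2, p1, p2, k3] as OpenCV has them; the pictures are not rectified), "rvec" (rotation vector, rad) and "tvec" (3), from world to camera coordinates, as OpenCV has them. Camera axes: x right, y down, z forward; pixel columns grow to the right and rows downward; lengths in m; the calibration is good to about 2 mm. A picture is of the moment at which its call begins. camera_model takes no time and is no camera call.
- arm.sign_off(): hands the job in; it is judged then, once.
The state is a dict: "time_s": time; "joint_positions": joint angles; "qvel": joint speeds; "effort": joint torques, N m; "tool_pos": TCP position; "orientation": TCP orientation; "force": force on the tool from outside, world axes, zero at the start; "moment": the same for the moment, N m; "opening": opening from 0.0 (shut) to 1.0 (fully open); "finger_force": force on a finger pad.
Only numpy, scipy, OpenCV 4.12 (cv2) and the standard library are available. Lean on these libraries where they do the work, as an engineer would, in place of code of your own. Each camera call takes 0.05 s, during which the arm holds its last target. There are 200 camera calls.

## Working session

There is one attempt and no reset: what is moved stays moved. The work goes in short steps, Python scripts to look and compute and a shell command to move; the robot and the scene stay as the last step left them, time stands still between calls to the robot, and variables do not carry over. Pictures are saved under pics/ and viewed, at most 10 in all, crops included, and the job is handed in when it is done.

```bash
mkdir -p pics; python3 - <<'E'
from workcell import arm
import cv2,json,numpy as np
for n in("side","top"):
    cv2.imwrite(f"pics/{n}0.png",arm.capture(n)); m=arm.camera_model(n)
    R=cv2.Rodrigues(np.array(m["rvec"],float))[0]
    print(n,np.round(m["mtx"],1).tolist(),np.round(m["distortion"],3),"C",np.round(-R.T@np.ravel(m["tvec"]),3),np.round(R,2).tolist())
s=arm.state();print(s)
E
```

```text
side [[422.9, 0.0, 322.5], [0.0, 422.9, 203.4], [0.0, 0.0, 1.0]] [-0.018  0.     0.     0.     0.   ] C [0.261 0.823 0.904] [[-0.92, -0.39, 0.02], [-0.27, 0.61, -0.75], [0.28, -0.7, -0.66]]
top [[484.6, 0.0, 314.6], [0.0, 484.6, 199.0], [0.0, 0.0, 1.0]] [-0.103  0.     0.     0.     0.   ] C [ 0.439 -0.047  1.15 ] [[-0.01, -1.0, 0.01], [-0.99, 0.01, -0.16], [0.16, -0.02, -0.99]]
{'time_s': 0.1, 'joint_positions': array([-1.45001997e+00,  2.87114448e-01,  1.57805978e+00,  4.39140795e-06,
        1.27861273e+00, -1.50016733e-01]), 'qvel': array([-4.19721155e-05, -2.89428682e-03, -2.25144160e-03,  1.17094402e-03,
        1.32574910e-03,  1.68965204e-03]), 'effort': array([ 3.70509670e-04, -4.07295871e+01, -2.93699938e+01, -1.46779621e-04,
        3.40399762e-03,  1.21170137e-05]), 'tool_pos': array([ 0.18050406, -0.64978581,  0.23004479]), 'orientation': array([[ 9.63559435e-01,  2.67494202e-01, -2.60200989e-04],
       [ 2.67494123e-01, -9.63557028e-01,  2.17882141e-03],
       [ 3.32103603e-04, -2.16902616e-03, -9.99997593e-01]]), 'force': array([ 0.18797898, -0.81778353, -0.30715338]), 'moment': array([ 0.00806624,  0.03310297, -0.01601651]), 'finger_force': 0.0, 'opening': 0.9991746135346307}
```

View pics/side0.png

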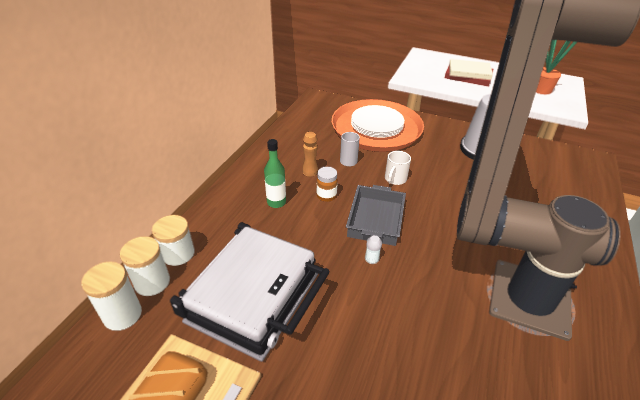

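View pics/top0.png

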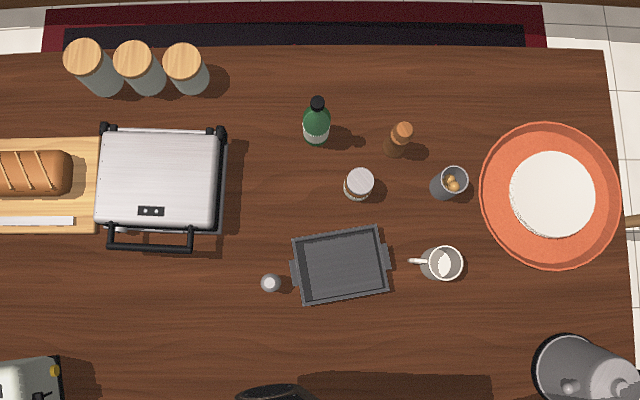

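Side view: cup at (349,149), mill (310,154), jar (327,183), mug (397,168), salt (374,249), tin (377,215), grill handle from (275,330) to (325,268). Top view: cup rim about (455,180) with the potatoes inside, jar (360,180), mug (445,263), tin (340,265), salt (270,283), mill (402,130), oil (317,120), handle bar (108..192, ~246).

```bash
cat > h.py <<'E'
from workcell import arm
import cv2,numpy as np
def cam(n):
    m=arm.camera_model(n); R=cv2.Rodrigues(np.array(m["rvec"],float))[0]; t=np.ravel(m["tvec"])
    return np.array(m["mtx"],float),np.array(m["distortion"],float),R,t
def ray(n,px,z):
    K,d,R,t=cam(n); u=cv2.undistortPoints(np.array(px,float).reshape(-1,1,2),K,d).reshape(-1,2)
    D=np.c_[u,np.ones(len(u))]@R; C=-R.T@t
    return C+D*((z-C[2])/D[:,2])[:,None]
def proj(n,P):
    K,d,R,t=cam(n); return cv2.projectPoints(np.array(P,float).reshape(-1,3),cv2.Rodrigues(R)[0],t,K,d)[0].reshape(-1,2)
E
python3 - <<'E'
from h import *
np.set_printoptions(precision=3,suppress=True)
top=cv2.imread("pics/top0.png");side=cv2.imread("pics/side0.png")
hsv=cv2.cvtColor(top,cv2.COLOR_BGR2HSV)
m=((hsv[...,1]<75)&(hsv[...,2]>45)).astype(np.uint8)*255
for c in cv2.findContours(m,0,2)[0]:
    x,y,w,h=cv2.boundingRect(c)
    if cv2.contourArea(c)>150 and y>80 and y+h<320 and 90<x<480:
        r=cv2.minAreaRect(c); print((x,y,w,h),cv2.contourArea(c),r)
        if 280<x+w/2<400 and 220<y+h/2<310:
            P=ray("top",cv2.boxPoints(r),.045);print("tin box",P, P.mean(0))
for nm,px,z in[("cup",(455,180),.105),("jar",(360,178),.095),("mug",(445,263),.088),("salt",(270,282),.082),("mill",(402,130),.158),("oil",(317,103),.23),("h1",(108,243),.1),("h2",(192,248),.1)]:
    print(nm,ray("top",[px],z)[0])
print("side cup",ray("side",[(349.5,138)],.105))
a=cv2.resize(top[155:215,425:485],None,fx=5,fy=5,interpolation=2)
b=cv2.resize(top[215:275,85:245],None,fx=5,fy=5,interpolation=2)
c=cv2.resize(side[120:180,330:370],None,fx=5,fy=5,interpolation=2)
o=np.zeros((600,800,3),np.uint8);o[:300,:300]=a;o[300:]=b;o[:300,320:520]=c;cv2.imwrite("pics/c1.png",o)
E
```

```text
(261, 273, 20, 19) 278.5 ((270.5, 282.0), (18.0, 19.0), 90.0)
(407, 245, 57, 36) 1270.0 ((438.0304870605469, 264.9140319824219), (37.44721603393555, 50.9471321105957), 64.53665161132812)
(289, 223, 103, 84) 6258.5 ((339.51007080078125, 264.55706787109375), (69.39826202392578, 100.56377410888672), 79.99201965332031)
tin box [[ 0.521  0.006  0.045]
 [ 0.558 -0.222  0.045]
 [ 0.402 -0.244  0.045]
 [ 0.367 -0.02   0.045]] [ 0.462 -0.12   0.045]
(346, 167, 29, 29) 587.5 ((359.9808044433594, 180.5961456298828), (27.260143280029297, 28.24072265625), 11.309932708740234)
(429, 165, 40, 36) 961.5 ((448.300048828125, 182.1000213623047), (29.068883895874023, 41.59086608886719), 63.43495178222656)
(194, 142, 35, 93) 352.0 ((221.66465759277344, 191.3946533203125), (26.152151107788086, 96.79150390625), 19.23067283630371)
(93, 122, 129, 131) 12057.0 ((156.27105712890625, 186.6678009033203), (123.87728118896484, 127.844970703125), 3.052882671356201)
(302, 110, 28, 35) 374.5 ((315.62872314453125, 126.7871322631836), (34.12977600097656, 26.76650047302246), 84.2894058227539)
cup [ 0.643 -0.377  0.105]
jar [ 0.651 -0.166  0.095]
mug [ 0.46  -0.35   0.088]
salt [0.425 0.035 0.082]
mill [ 0.742 -0.252  0.158]
oil [ 0.777 -0.069  0.23 ]
h1 [0.511 0.39  0.1  ]
h2 [0.499 0.203 0.1  ]
side cup [[ 0.641 -0.367  0.105]]
```

View pics/c1.png

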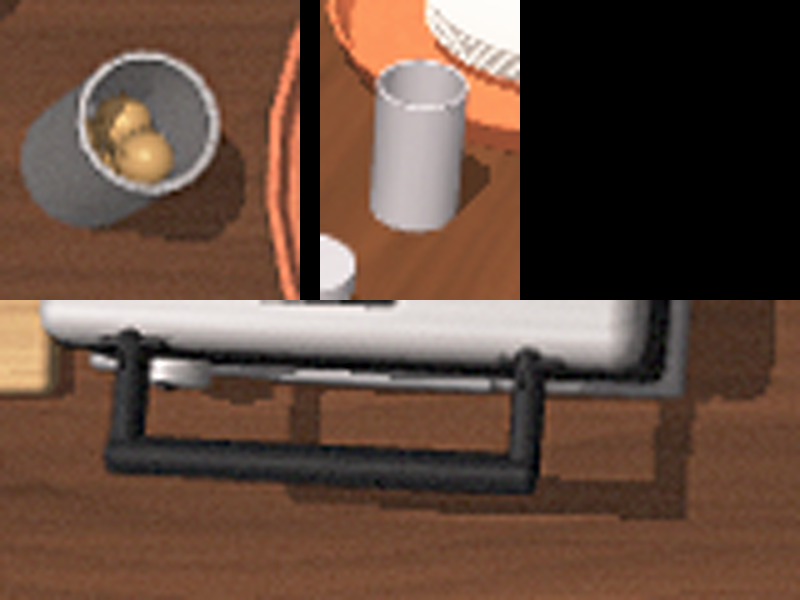

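The crops show the cup's rim centre at top-view pixel (455,179.4) and side-view (350,137), with potatoes inside. The handle bar ends are at (106.4,246.4) and (192.6,249.6) in the top view. Next I make small free-space moves to learn the arm's geometry.

```bash
cat > log.py <<'E'
from workcell import arm
import json
s=arm.state(); r=dict(q=list(map(float,s["joint_positions"])),p=list(map(float,s["tool_pos"])),R=[list(map(float,x)) for x in s["orientation"]])
open("states.jsonl","a").write(json.dumps(r)+"\n")
print(round(s["time_s"],2),[round(x,3) for x in r["q"]],[round(x,4) for x in r["p"]],[round(float(x),1) for x in s["force"]],round(s["opening"],3),round(s["finger_force"],1))
E
python3 log.py
python3 -m handwheel '[[[0,0,-0.03,0,0,0],[0,0,-0.03,0,0,0],[0,0,-0.03,0,0,0],[0,0,-0.03,0,0,0],[0,0,0,0,0,0]]]' ; python3 log.py
python3 -m handwheel '[[[0,0,0,-6,0,0],[0,0,0,-6,0,0],[0,0,0,-6,0,0],[0,0,0,-6,0,0],[0,0,0,-6,0,0],[0,0,0,0,0,0]]]' ; python3 log.py
python3 -m handwheel '[[[0,0,0,0,6,0],[0,0,0,0,6,0],[0,0,0,0,6,0],[0,0,0,0,6,0],[0,0,0,0,0,0]]]' ; python3 log.py
python3 - <<'E'
from h import *
np.set_printoptions(precision=4,suppress=True)
h=ray("top",[(106.4,246.4),(192.6,249.6)],.1);print("handle",h,h.mean(0),np.linalg.norm(h[0]-h[1]))
print("cup",ray("top",[(455,179.4)],.105),ray("side",[(350,137)],.105))
side=cv2.imread("pics/side0.png")
print("tin proj side",proj("side",[[.462,-.12,.045]]))
E
```

```text
0.1 [-1.45, 0.287, 1.578, 0.0, 1.279, -0.15] [0.1805, -0.6498, 0.23] [0.2, -0.8, -0.3] 0.999 0.0
time_s: 0.52
tool_pos: [0.1809, -0.6524, 0.3598]
orientation: [[0.964, 0.268, 0.002], [0.268, -0.963, -0.013], [-0.002, 0.013, -1.0]]
force: [0.1, 0.1, 1.1]
opening: 0.998
finger_force: 0.0
0.52 [-1.45, 0.221, 1.425, 0.0, 1.483, -0.15] [0.1809, -0.6524, 0.3598] [0.1, 0.1, 1.1] 0.998 0.0
time_s: 1.02
tool_pos: [0.1802, -0.6466, 0.3465]
orientation: [[0.964, 0.232, 0.134], [0.268, -0.837, -0.477], [0.001, 0.495, -0.869]]
force: [-0.1, 0.3, -0.9]
opening: 0.999
finger_force: 0.0
1.02 [-1.484, -0.049, 1.794, 0.119, 0.889, -0.235] [0.1802, -0.6466, 0.3465] [-0.1, 0.3, -0.9] 0.999 0.0
time_s: 1.43
tool_pos: [0.1779, -0.6517, 0.3493]
orientation: [[0.826, 0.229, 0.514], [0.437, -0.837, -0.328], [0.355, 0.496, -0.792]]
force: [0.3, 0.4, -0.4]
opening: 1.0
finger_force: 0.0
1.43 [-1.661, 0.015, 1.76, 0.646, 1.12, -0.687] [0.1779, -0.6517, 0.3493] [0.3, 0.4, -0.4] 1.0 0.0
handle [[0.5037 0.3933 0.1   ]
 [0.4958 0.2015 0.1   ]] [0.4998 0.2974 0.1   ] 0.19199461754984684
cup [[ 0.6439 -0.3773  0.105 ]] [[ 0.6415 -0.3741  0.105 ]]
tin proj side [[375.912  208.9542]]
```

```bash
cat > kin.py <<'E'
import numpy as np,json,itertools
from scipy.spatial.transform import Rotation as Ro
from scipy.optimize import least_squares
LIM=np.array([[-2.77,2.77],[-.9,2.22],[.21,2.48],[-1.53,4.67],[.24,2.81],[-2.84,2.84]])
def fk(q,k,s=(1,1)):
    a1,d1,L2,ox,L3,Lt,c=k
    R=Ro.from_euler('z',q[0]);p=R.apply([a1,0,d1]);R=R*Ro.from_euler('y',q[1]);p=p+R.apply([0,0,L2])
    R=R*Ro.from_euler('y',q[2]);p=p+R.apply([ox,0,L3]);R=R*Ro.from_euler('z',s[0]*q[3])*Ro.from_euler('y',q[4])*Ro.from_euler('z',s[1]*q[5]+c)
    return p+R.apply([0,0,Lt]),R
def fit():
    S=[json.loads(l) for l in open("states.jsonl")];best=None
    for s in itertools.product((1,-1),(1,-1)):
      for c in(-1.57,1.57):
        f=lambda k:np.concatenate([np.r_[fk(r["q"],k,s)[0]-r["p"],.3*(fk(r["q"],k,s)[1].inv()*Ro.from_matrix(r["R"])).as_rotvec(),] for r in S]+[1e-4*(k-[0,.3,.4,0,.4,.25,c])])
        o=least_squares(f,[0,.3,.4,0,.4,.25,c])
        if best is None or o.cost<best[0]:best=(o.cost,o.x,s,np.abs(o.fun).max())
    return best
if __name__=="__main__":
    b=fit();print(b);json.dump([list(b[1]),b[2]],open("kin.json","w"))
E
python3 kin.py
```

```text
(np.float64(0.014652889454281634), array([-0.06013334,  0.21895807,  0.68634938,  0.0749224 ,  0.57967354,
        0.42784885,  1.57079633]), (1, 1), np.float64(0.1003393763358293))
```

```bash
python3 - <<'E'
from kin import *
np.set_printoptions(precision=3,suppress=True)
S=[json.loads(l) for l in open("states.jsonl")]
for s in itertools.product((1,-1),(1,-1)):
  for c in (-np.pi/2,np.pi/2):
    print(s,c,[ (fk(r["q"],[0,0,0,0,0,0,c],s)[1].inv()*Ro.from_matrix(r["R"])).as_rotvec() for r in S])
E
```

```text
(1, 1) -1.5707963267948966 [array([-0.   , -0.   ,  3.142]), array([-0.   , -0.   ,  3.142]), array([-0.   , -0.   ,  3.142]), array([ 0.   ,  0.   , -3.142])]
(1, 1) 1.5707963267948966 [array([-0.,  0., -0.]), array([-0.,  0., -0.]), array([-0.,  0., -0.]), array([-0.,  0.,  0.])]
(1, -1) -1.5707963267948966 [array([-0.   , -0.   ,  2.842]), array([-0.   , -0.   ,  2.842]), array([-0.   ,  0.   ,  2.671]), array([-0.   ,  0.   ,  1.767])]
(1, -1) 1.5707963267948966 [array([-0. ,  0. , -0.3]), array([-0. ,  0. , -0.3]), array([ 0.  ,  0.  , -0.47]), array([ 0.   ,  0.   , -1.375])]
(-1, 1) -1.5707963267948966 [array([ 0.   ,  0.   , -3.142]), array([ 0.   ,  0.   , -3.142]), array([ 0.268,  0.064, -2.98 ]), array([ 1.133,  0.93 , -2.161])]
(-1, 1) 1.5707963267948966 [array([-0.,  0.,  0.]), array([-0.,  0.,  0.]), array([-0.043,  0.179,  0.149]), array([-0.738,  0.899,  0.563])]
(-1, -1) -1.5707963267948966 [array([-0.   , -0.   ,  2.842]), array([-0.   ,  0.   ,  2.842]), array([-0.263, -0.   ,  2.81 ]), array([-1.435,  0.   ,  2.076])]
(-1, -1) 1.5707963267948966 [array([-0. ,  0. , -0.3]), array([ 0. ,  0. , -0.3]), array([ 0.   ,  0.185, -0.319]), array([ 0.   ,  1.169, -0.656])]
```

```bash

python3 -m handwheel '[[[0.033,-0.0155,0.002,0,0,0],[0.033,-0.0155,0.002,0,0,0],[0.033,-0.0155,0.002,0,0,0],[0.033,-0.0155,0.002,0,0,0],[0.033,-0.0155,0.002,0,0,0],[0.033,-0.0155,0.002,0,0,0],[0,0,0,0,0,0]]]' >/dev/null; python3 log.py
python3 -m handwheel '[[[0.033,-0.0155,0.002,0,0,0],[0.033,-0.0155,0.002,0,0,0],[0.033,-0.0155,0.002,0,0,0],[0.033,-0.0155,0.002,0,0,0],[0.033,-0.0155,0.002,0,0,0],[0.033,-0.0155,0.002,0,0,0],[0,0,0,0,0,0]]]' >/dev/null; python3 log.py
python3 -m handwheel '[[[0,0,0,4,0,6],[0,0,0,4,0,6],[0,0,0,4,0,6],[0,0,0,4,0,6],[0,0,0,4,0,6],[0,0,0,4,0,6],[0,0,0,0,0,0]]]'>/dev/null ; python3 log.py
python3 -m handwheel '[[[0,0,-0.01,0,-6,0],[0,0,-0.01,0,-6,0],[0,0,-0.01,0,-6,0],[0,0,-0.01,0,-6,0],[0,0,0,0,0,0]]]'>/dev/null ; python3 log.py
cat > kin.py <<'E'
import numpy as np,json
from scipy.spatial.transform import Rotation as Ro
from scipy.optimize import least_squares
LIM=np.array([[-2.77,2.77],[-.9,2.22],[.21,2.48],[-1.53,4.67],[.24,2.81],[-2.84,2.84]])
def rots(q):
    e=Ro.from_euler; R1=e('z',q[0]);R2=R1*e('y',q[1]);R3=R2*e('y',q[2]);R4=R3*e('z',q[3]);R5=R4*e('y',q[4]);R6=R5*e('z',q[5]+np.pi/2)
    return R1,R2,R3,R4,R5,R6
def cols(q):
    R=[r.as_matrix() for r in rots(q)]
    # a1,y1,d1 | x2,L2 | x3,L3 | x4,y4 | x5,Lt
    return np.c_[R[0],R[1][:,[0,2]],R[2][:,[0,2]],R[3][:,[0,1]],R[4][:,[0,2]]]
def fit():
    S=[json.loads(l) for l in open("states.jsonl")]
    A=np.vstack([cols(r["q"]) for r in S]);b=np.concatenate([r["p"] for r in S])
    A2=np.vstack([A,1e-4*np.eye(11)]);k=np.linalg.lstsq(A2,np.r_[b,np.zeros(11)],rcond=None)[0]
    return k,np.abs(A@k-b).max()
K=fit()[0]
def fk(q): return cols(q)@K,rots(q)[5]
if __name__=="__main__":
    np.set_printoptions(precision=4,suppress=True);print(*fit())
E
python3 kin.py
```

```text
2.02 [-1.328, -0.281, 1.995, 0.53, 0.987, -0.345] [0.3327, -0.4853, 0.3667] [0.7, 0.5, 0.5] 1.002 0.0
2.6 [-0.842, -0.351, 2.024, 0.227, 0.841, 0.24] [0.4806, -0.3242, 0.3804] [-0.1, -0.3, -0.6] 0.998 0.0
3.18 [-0.979, -0.182, 1.858, 0.479, 1.26, 0.635] [0.4764, -0.3314, 0.3782] [-0.2, -0.3, 0.1] 1.002 0.0
3.6 [-0.865, -0.021, 1.588, 0.147, 1.606, 0.816] [0.465, -0.3334, 0.4185] [-0.7, -0.1, 0.2] 1.002 0.0
[ 0.      0.1009  0.2403  0.      0.443   0.0206  0.5725  0.     -0.
  0.      0.2493] 2.5676011233821683e-08
```

```bash
cat > plan.py <<'E'
from kin import *
HZ=.019
def tool(alpha,theta,flip=0):
    z=np.array([np.cos(alpha)*np.cos(theta),np.sin(alpha)*np.cos(theta),-np.sin(theta)])
    y=np.array([-np.sin(alpha),np.cos(alpha),0])*(1-2*flip);return Ro.from_matrix(np.c_[np.cross(y,z),y,z])
lo,hi=LIM[:,0]+.03,LIM[:,1]-.03
def ik(p,R,seeds):
    best=None
    for s in seeds:
        def f(q):
            a,b=fk(q);return np.r_[a-p,.3*(b.inv()*R).as_rotvec()]
        o=least_squares(f,np.clip(s,lo+1e-3,hi-1e-3),bounds=(lo,hi),xtol=1e-10,max_nfev=60)
        e=np.abs(o.fun).max()
        if e<1e-3 and (best is None or np.linalg.norm(o.x-seeds[0])<np.linalg.norm(best-seeds[0])):best=o.x
    return best
def wrist(q): p,R=fk(q);return p-R.apply([0,0,.2493])
def elbow(q): return cols(q)[:,:5]@K[:5]
E
cat > s1.py <<'E'
from plan import *
np.set_printoptions(precision=2,suppress=True)
S=[json.loads(l) for l in open("states.jsonl")];q0=np.array(S[-1]["q"])
cup=np.array([.643,-.376,.072]);tin=np.array([.462,-.12])
rng=np.random.default_rng(0)
for fl in(0,1):
  for th in(30,45):
    for al in range(-120,61,30):
      R=tool(np.radians(al),np.radians(th),fl);p=cup+R.apply([0,0,HZ])
      q=ik(p,R,[q0]+[rng.uniform(lo,hi) for _ in range(4)])
      if q is None: continue
      axT=R.inv().apply([0,0,1]) # cup axis in tool
      best=None
      for dy in(-.03,0,.03):
        for s in[q]+[np.clip(q+rng.normal(0,.8,6),lo+.01,hi-.01) for _ in range(4)]:
          def f(v):
            p,R=fk(v);a=R.apply(axT);m=p+R.apply([0,0,-HZ])+a*.033
            w=p-R.apply([0,0,.2493])
            return np.r_[(m[:2]-tin-[0,dy])*10,(m[2]-.11)*10,(a[2]+.6)*3,.05*(v-q),5*min(0,w[2]-.17)]
          o=least_squares(f,np.clip(s,lo+1e-3,hi-1e-3),bounds=(lo,hi),max_nfev=60)
          if best is None or o.cost<best[0]:best=(o.cost,o.x)
      v=best[1];P,RR=fk(v)
      print(fl,th,al,q,"w",wrist(q),"POUR %.3f"%best[0],v,"a",RR.apply(axT),"w",wrist(v),"tz",RR.as_matrix()[:,2])
E
python3 s1.py
```

```text
0 30 -120 [-0.4   0.8   1.41 -1.08  1.35  0.62] w [ 0.74 -0.2   0.19] POUR 0.005 [-0.39  0.67  1.68  0.05  2.19 -0.9 ] a [ 0.34 -0.72 -0.6 ] w [ 0.66 -0.16  0.17] tz [-0.9   0.41 -0.17]
0 30 -90 [-0.42  0.63  1.71 -1.43  0.93  0.6 ] w [ 0.64 -0.18  0.19] POUR 0.007 [-0.1   0.35  2.21 -1.5   1.42 -1.52] a [ 0.56  0.57 -0.6 ] w [0.46 0.06 0.17] tz [-0.07 -0.98 -0.17]
0 30 -60 [-0.53  0.49  1.93  4.21  0.51  0.84] w [ 0.54 -0.2   0.19] POUR 0.007 [-0.13  0.18  2.45  4.25  1.14 -1.39] a [ 0.18  0.78 -0.6 ] w [0.35 0.06 0.17] tz [ 0.45 -0.88 -0.17]
0 30 -30 [-0.72  0.44  2.01  2.68  0.39  1.9 ] w [ 0.47 -0.28  0.19] POUR 0.009 [-0.99  0.17  2.45  1.71  1.29 -0.41] a [-0.74  0.3  -0.6 ] w [ 0.27 -0.23  0.17] tz [ 0.93  0.31 -0.17]
0 30 0 [-0.88  0.49  1.93  1.7   0.74  2.43] w [ 0.44 -0.38  0.19] POUR 0.011 [-1.    0.26  2.34  1.48  1.42 -0.38] a [-0.79  0.1  -0.6 ] w [ 0.3  -0.28  0.17] tz [ 0.83  0.53 -0.17]
0 30 30 [-0.94  0.63  1.7   1.24  1.15  2.48] w [ 0.47 -0.48  0.19] POUR 0.011 [-0.96  0.38  2.16  1.2   1.61 -0.36] a [-0.78 -0.19 -0.6 ] w [ 0.36 -0.33  0.17] tz [ 0.58  0.8  -0.17
[... 2420 characters left out ...]
5  1.21 -2.65] w [ 0.72 -0.23  0.23] POUR 0.017 [-0.14  0.53  1.94 -1.16  1.72  0.75] a [ 0.3   0.75 -0.59] w [0.57 0.02 0.16] tz [-0.53 -0.84 -0.13]
1 45 0 [-0.83  0.45  1.86  1.21  0.59 -0.23] w [ 0.48 -0.38  0.23] POUR 0.008 [-0.89  0.21  2.43  1.53  1.43  1.92] a [-0.57 -0.57 -0.6 ] w [ 0.3  -0.21  0.16] tz [ 0.79  0.6  -0.14]
1 45 30 [-0.89  0.57  1.68  0.97  1.01 -0.44] w [ 0.5  -0.46  0.23] POUR 0.008 [-0.43  0.7   1.65 -0.28  2.2   1.24] a [ 0.8  -0.08 -0.6 ] w [ 0.66 -0.19  0.16] tz [-0.97  0.2  -0.14]
1 45 60 [-0.88  0.72  1.44  0.74  1.38 -0.66] w [ 0.56 -0.52  0.23] POUR 0.008 [-0.37  0.69  1.66 -0.47  2.15  1.11] a [ 0.8   0.11 -0.6 ] w [ 0.66 -0.15  0.16] tz [-0.99 -0.02 -0.14]
```

```bash
cat > s2.py <<'E'
from plan import *
np.set_printoptions(precision=2,suppress=True)
q0=np.array(json.loads(open("states.jsonl").readlines()[-1])["q"])
cup=np.array([.643,-.376,.072]);tin=np.array([.462,-.12]);mug=np.array([.46,-.35])
rng=np.random.default_rng(0)
for th in(30,40):
  for al in(0,15,30):
      R=tool(np.radians(al),np.radians(th),1);p=cup+R.apply([0,0,HZ])
      q=ik(p,R,[np.array([-.9,.5,1.8,1.2,.9,-.5]),q0])
      if q is None: continue
      axT=R.inv().apply([0,0,1])
      res=[]
      for s in[q]+[np.clip(q+rng.normal(0,.7,6),lo+.01,hi-.01) for _ in range(12)]:
          def f(v):
            p,R=fk(v);a=R.apply(axT);m=p+R.apply([0,0,-HZ])+a*.033
            w=p-R.apply([0,0,.2493]);h=p-R.apply([0,0,.15])
            t=tin-.03*a[:2]/np.hypot(*a[:2])
            return np.r_[(m[:2]-t)*10,(m[2]-.10)*10,(a[2]+.5)*3,.03*(v-q),8*min(0,w[2]-.19),8*min(0,np.hypot(*(w[:2]-mug))-.13),5*min(0,np.hypot(*(h[:2]-mug))-.13),.3*a[0]]
          o=least_squares(f,np.clip(s,lo+1e-3,hi-1e-3),bounds=(lo,hi),max_nfev=80);res.append((o.cost,o.x))
      print("GRASP",th,al,q,"w",wrist(q),"el",elbow(q))
      for c,v in sorted(res,key=lambda r:r[0])[:6:2]:
        P,RR=fk(v);print("   %.3f"%c,v,"a",RR.apply(axT),"w",wrist(v),"tz",RR.as_matrix()[:,2],"g",P-RR.apply([0,0,HZ]))
E
python3 s2.py
```

```text
GRASP 30 0 [-0.88  0.49  1.93  1.7   0.74 -0.71] w [ 0.44 -0.38  0.19] el [ 0.21 -0.1   0.63]
   0.003 [-0.87  0.2   2.34  1.2   1.43  1.52] a [-0.   -0.87 -0.5 ] w [ 0.33 -0.24  0.19] tz [ 0.57  0.76 -0.32] g [ 0.46 -0.06  0.12]
   0.004 [-0.18  0.51  1.9  -1.01  1.63  0.29] a [ 0.01  0.87 -0.5 ] w [ 0.59 -0.01  0.19] tz [-0.58 -0.75 -0.32] g [ 0.46 -0.18  0.12]
   0.004 [-0.18  0.51  1.9  -1.01  1.63  0.29] a [ 0.01  0.87 -0.5 ] w [ 0.59 -0.01  0.19] tz [-0.58 -0.75 -0.32] g [ 0.46 -0.18  0.12]
GRASP 30 15 [-0.92  0.56  1.83  1.44  0.94 -0.66] w [ 0.45 -0.43  0.19] el [ 0.22 -0.13  0.62]
   0.002 [-0.87  0.2   2.34  1.2   1.43  1.52] a [ 0.   -0.87 -0.5 ] w [ 0.33 -0.24  0.19] tz [ 0.57  0.76 -0.32] g [ 0.46 -0.06  0.12]
   0.002 [-0.87  0.2   2.34  1.2   1.43  1.52] a [ 0.   -0.87 -0.5 ] w [ 0.33 -0.24  0.19] tz [ 0.57  0.76 -0.32] g [ 0.46 -0.06  0.12]
   0.004 [-0.18  0.51  1.9  -1.01  1.63  0.29] a [ 0.01  0.87 -0.5 ] w [ 0.59 -0.01  0.19] tz [-0.58 -0.75 -0.32] g [ 0.46 -0.18  0.12]
GRASP 30 30 [-0.94  0.63  1.7   1.24  1.15 -0.66] w [ 0.47 -0.48  0.19] el [ 0.24 -0.15  0.6 ]

[... 1197 characters left out ...]
-0.5 ] w [0.52 0.03 0.19] tz [-0.24 -0.92 -0.32] g [ 0.46 -0.18  0.12]
   0.004 [-0.13  0.39  2.08 -1.27  1.4   0.63] a [ 0.02  0.87 -0.5 ] w [0.52 0.03 0.19] tz [-0.24 -0.92 -0.32] g [ 0.46 -0.18  0.12]
GRASP 40 30 [-0.91  0.59  1.69  1.07  1.05 -0.52] w [ 0.49 -0.46  0.22] el [ 0.23 -0.13  0.61]
   0.004 [-0.13  0.39  2.08 -1.27  1.4   0.63] a [ 0.02  0.87 -0.5 ] w [0.52 0.03 0.19] tz [-0.24 -0.92 -0.31] g [ 0.46 -0.18  0.12]
   0.004 [-0.13  0.39  2.08 -1.27  1.4   0.63] a [ 0.02  0.87 -0.5 ] w [0.52 0.03 0.19] tz [-0.24 -0.92 -0.31] g [ 0.46 -0.18  0.12]
   0.004 [-0.83  0.29  2.24  1.11  1.52  1.79] a [-0.14 -0.86 -0.49] w [ 0.37 -0.26  0.19] tz [ 0.44  0.85 -0.3 ] g [ 0.47 -0.06  0.12]
```

```bash
cat > rows.py <<'E'
from plan import *
from workcell import arm
VM=np.array([2.79,2.79,3.14,3.14,3.14,3.14])*.7/12
def go(p0,R0,p1,R1,q,nmin=1,name=""):
    """equal body-frame rows from pose 0 to pose 1; returns q at end"""
    rel=R0.inv()*R1;P=R0.inv().apply(p1-p0)
    n=max(nmin,int(np.ceil(max(np.linalg.norm(p1-p0)/.040,np.degrees(rel.magnitude())/7))))
    while True:
        w=rel.as_rotvec()/n;dR=Ro.from_rotvec(w)
        A=sum(Ro.from_rotvec(w*k).as_matrix() for k in range(n));d=np.linalg.solve(A,P)
        d=np.round(d,4);wd=np.round(np.degrees(w),2);dR=Ro.from_rotvec(np.radians(wd))
        p,R,qq=p0,R0,q;mx=0;ok=True;minw=9
        for k in range(n):
            p=p+R.apply(d);R=R*dR;qn=ik(p,R,[qq])
            if qn is None: ok=False;break
            mx=max(mx,(np.abs(qn-qq)/VM).max());qq=qn;minw=min(minw,wrist(qq)[2])
        if not ok: print(name,"IK FAIL at",k,n,p.round(3));return p,R,qq
        if mx<.95 and np.linalg.norm(d)<=.0417: break
        n+=1
    print(name,n,"x",[*map(float,d),*map(float,wd)],"speed %.2f minw %.2f"%(mx,minw),"end",p.round(3),qq.round(2))
    return p,R,qq
def cur():
    s=arm.state();return np.array(s["tool_pos"]),Ro.from_matrix(s["orientation"]),np.array(s["joint_positions"])
def chain(wps):
    p,R,q=cur()
    for w in wps: p,R,q=go(p,R,np.array(w[0]),w[1],q,*w[2:])
    return p,R,q
D=np.radians
E
python3 - <<'E'
from rows import *
R=tool(D(30),D(30),1);z=R.as_matrix()[:,2];g=np.array([.643,-.376,.072])+.013*z
chain([(g-.2*z+[0,0,.12],R,1,"A"),(g-.13*z,R,1,"B"),(g,R,8,"G")])
E
```

```text
A 10 x [-0.0048, 0.0152, 0.0111, 1.36, 5.13, -3.53] speed 0.74 minw 0.41 end [ 0.503 -0.457  0.286] [-1.22  0.29  1.71  1.03  1.5  -0.45]
B 5 x [-0.0208, 0.0, 0.026, -0.0, -0.01, 0.0] speed 0.29 minw 0.26 end [ 0.555 -0.426  0.131] [-1.12  0.49  1.76  1.11  1.3  -0.64]
G 8 x [-0.0, 0.0, 0.0162, -0.0, 0.0, 0.0] speed 0.13 minw 0.19 end [ 0.653 -0.37   0.066] [-0.95  0.62  1.71  1.23  1.15 -0.66]
```

```bash

python3 -m handwheel '[[[-0.0048,0.0152,0.0111,1.36,5.13,-3.53],[-0.0048,0.0152,0.0111,1.36,5.13,-3.53],[-0.0048,0.0152,0.0111,1.36,5.13,-3.53],[-0.0048,0.0152,0.0111,1.36,5.13,-3.53],[-0.0048,0.0152,0.0111,1.36,5.13,-3.53],[-0.0048,0.0152,0.0111,1.36,5.13,-3.53],[-0.0048,0.0152,0.0111,1.36,5.13,-3.53],[-0.0048,0.0152,0.0111,1.36,5.13,-3.53],[-0.0048,0.0152,0.0111,1.36,5.13,-3.53],[-0.0048,0.0152,0.0111,1.36,5.13,-3.53],[0,0,0,0,0,0]]]' 1 >/dev/null; python3 log.py
python3 -m handwheel '[[[-0.0208,0,0.026,0,0,0],[-0.0208,0,0.026,0,0,0],[-0.0208,0,0.026,0,0,0],[-0.0208,0,0.026,0,0,0],[-0.0208,0,0.026,0,0,0],[0,0,0,0,0,0],[0,0,0,0,0,0]]]' >/dev/null; python3 log.py
python3 - <<'E'
from rows import *
R=tool(D(30),D(30),1);z=R.as_matrix()[:,2];g=np.array([.643,-.376,.072])+.013*z
chain([(g,R,8,"G")])
t=arm.capture("top");s=arm.capture("side");o=np.zeros((600,800,3),np.uint8)
o[:,:400]=cv2.resize(t[130:280,400:500],None,fx=4,fy=4) if False else 0
import cv2
o[:300,:]=cv2.resize(t[140:290,320:640],(800,300));o[300:]=cv2.resize(s[80:230,280:480],(800,300))
cv2.imwrite("pics/p2.png",o)
E
```

```text
4.52 [-1.223, 0.298, 1.722, 1.029, 1.494, -0.458] [0.4991, -0.4556, 0.2729] [-0.8, 0.3, -1.2] 0.998 0.0
5.1 [-1.124, 0.49, 1.771, 1.111, 1.304, -0.64] [0.5529, -0.4222, 0.1265] [0.3, -0.5, 0.4] 1.003 0.0
G 8 x [0.0004, 0.0006, 0.016, -0.01, -0.02, -0.06] speed 0.14 minw 0.19 end [ 0.653 -0.37   0.065] [-0.95  0.62  1.71  1.23  1.15 -0.66]
```

View pics/p2.png

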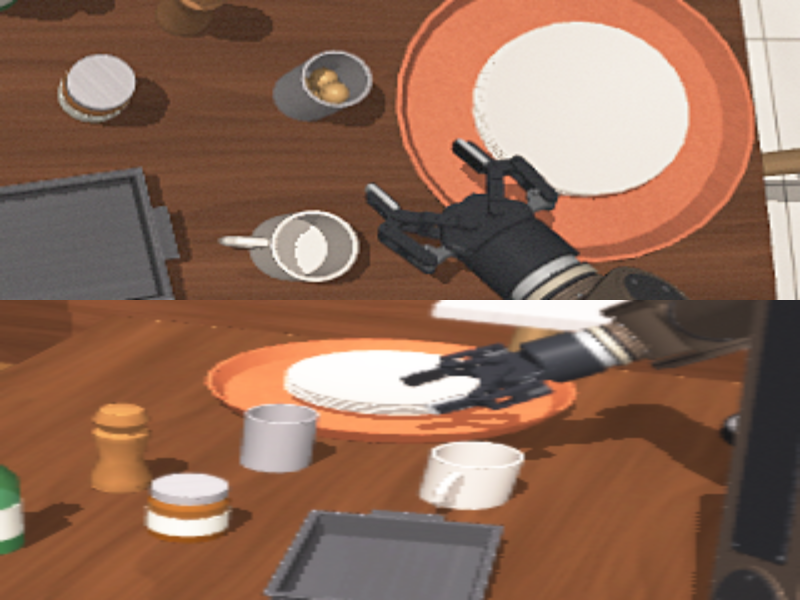

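The composite shows the open hand over the plate's edge, its fingers aimed at the cup (top crop: cup at (335,85), fingertips at (375,195) and (465,150)). The way forward is clear, so I advance and close.

```bash

python3 -m handwheel '[[[0.0004,0.0006,0.016,0,0,0],[0.0004,0.0006,0.016,0,0,0],[0.0004,0.0006,0.016,0,0,0],[0.0004,0.0006,0.016,0,0,0],[0.0004,0.0006,0.016,0,0,0],[0.0004,0.0006,0.016,0,0,0],[0.0004,0.0006,0.016,0,0,0],[0.0004,0.0006,0.016,0,0,0],[0,0,0,0,0,0],[0,0,0,0,0,0]]]' >/dev/null; python3 log.py
python3 -m handwheel '[[[0,0,0,0,0,0],[0,0,0,0,0,0],[0,0,0,0,0,0],[0,0,0,0,0,0],[0,0,0,0,0,0],[0,0,0,0,0,0],[0,0,0,0,0,0],[0,0,0,0,0,0]]]' 0 >/dev/null; python3 log.py
python3 - <<'E'
from rows import *
import cv2
print(cur()[0], cur()[1].as_matrix().round(3).tolist())
t=arm.capture("top");s=arm.capture("side");o=np.zeros((600,800,3),np.uint8)
o[:300,:]=cv2.resize(t[140:290,320:640],(800,300));o[300:]=cv2.resize(s[80:230,280:480],(800,300))
cv2.imwrite("pics/p3.png",o)
E
```

```text
6.03 [-0.95, 0.628, 1.703, 1.233, 1.157, -0.656] [0.6537, -0.3705, 0.0656] [0.8, -0.3, 0.3] 1.001 0.0
6.7 [-0.952, 0.626, 1.702, 1.233, 1.157, -0.656] [0.6535, -0.3727, 0.0677] [-1.9, -1.6, 3.8] 0.727 65.2
[ 0.65347277 -0.37269895  0.06774027] [[0.432, 0.497, 0.753], [0.244, -0.868, 0.432], [0.868, -0.003, -0.496]]
```

View pics/p3.png

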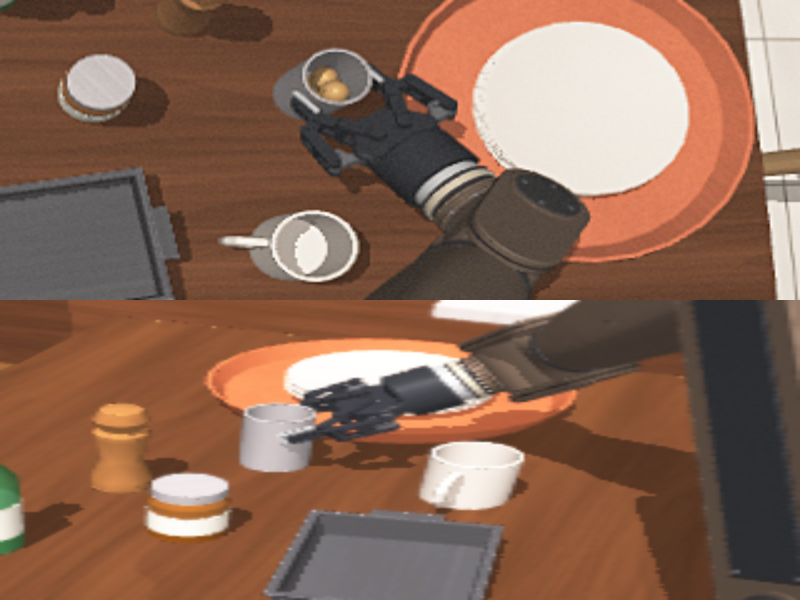

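The picture shows both fingers round the cup, which is still upright with its rim at (338,78) in the top crop; nothing else has moved. Next come the lift, the carry and the pour.

```bash
cat > s3.py <<'E'
from rows import *
p,R,q=cur();np.save("grip.npy",np.r_[p,R.as_quat()])
v=np.array([-.87,.20,2.34,1.20,1.43,1.52]);pp,Rp=fk(v)
a=Rp.apply(R.inv().apply([0,0,1]));off=R.inv().apply(np.array([.643,-.376,0])-p) # cup origin in tool
print("pour axis",a,"mouth",pp+Rp.apply(off)+.105*a)
tgt=np.array([.462,-.085]);m=pp+Rp.apply(off)+.105*a
pp=pp+np.array([tgt[0]-m[0],tgt[1]-m[1],.105-m[2]])
R1=Ro.from_euler('z',23,degrees=True)*R
base=np.array([.462,-.075,.12]);p1=base-R1.apply(off)
chain([(p+[0,0,.13],R,6,"lift"),(p1,R1,12,"carry"),(pp,Rp,36,"pour")])
Rm=R1*Ro.from_rotvec((R1.inv()*Rp).as_rotvec()*.5);print("mid axis",Rm.apply(R.inv().apply([0,0,1])))
E
python3 s3.py
```

```text
pour axis [ 0.0056733  -0.86626545 -0.49955178] mouth [ 0.46780482 -0.08447214  0.10106961]
lift 6 x [0.0188, -0.0001, -0.0108, 0.0, 0.0, 0.0] speed 0.21 minw 0.21 end [ 0.653 -0.373  0.198] [-0.95  0.43  1.69  1.16  1.23 -0.46]
carry 12 x [0.0016, -0.0294, 0.0047, 1.66, -0.01, -0.95] speed 0.32 minw 0.31 end [ 0.471 -0.068  0.188] [-0.86 -0.07  2.31  1.04  1.41 -0.67]
pour 36 x [-0.0012, 0.0019, 0.0012, 0.39, 0.11, 3.95] speed 0.36 minw 0.20 end [ 0.467 -0.049  0.116] [-0.88  0.18  2.35  1.19  1.44  1.52]
mid axis [ 0.5137374  -0.74205399  0.43061556]
```

```bash

python3 -m handwheel '[[[0.0188,0,-0.0108,0,0,0],[0.0188,0,-0.0108,0,0,0],[0.0188,0,-0.0108,0,0,0],[0.0188,0,-0.0108,0,0,0],[0.0188,0,-0.0108,0,0,0],[0.0188,0,-0.0108,0,0,0]]]' >/dev/null; python3 log.py
python3 -m handwheel '[[[0.0016,-0.0294,0.0047,1.66,-0.01,-0.95],[0.0016,-0.0294,0.0047,1.66,-0.01,-0.95],[0.0016,-0.0294,0.0047,1.66,-0.01,-0.95],[0.0016,-0.0294,0.0047,1.66,-0.01,-0.95],[0.0016,-0.0294,0.0047,1.66,-0.01,-0.95],[0.0016,-0.0294,0.0047,1.66,-0.01,-0.95],[0.0016,-0.0294,0.0047,1.66,-0.01,-0.95],[0.0016,-0.0294,0.0047,1.66,-0.01,-0.95],[0.0016,-0.0294,0.0047,1.66,-0.01,-0.95],[0.0016,-0.0294,0.0047,1.66,-0.01,-0.95],[0.0016,-0.0294,0.0047,1.66,-0.01,-0.95],[0.0016,-0.0294,0.0047,1.66,-0.01,-0.95]]]' >/dev/null
python3 -m handwheel '[[[0,0,0,0,0,0],[0,0,0,0,0,0]]]' >/dev/null;python3 log.py
python3 - <<'E'
from rows import *
import cv2
t=arm.capture("top");s=arm.capture("side");o=np.zeros((600,800,3),np.uint8)
o[:300,:]=cv2.resize(t[180:330,220:620],(800,300));o[300:]=cv2.resize(s[100:280,280:600],(800,300))
cv2.imwrite("pics/p4.png",o)
E
```

```text
7.3 [-0.952, 0.437, 1.695, 1.156, 1.23, -0.454] [0.6526, -0.3712, 0.195] [-0.1, -1.0, -2.4] 0.72 65.7
8.47 [-0.858, -0.074, 2.316, 1.034, 1.404, -0.674] [0.4694, -0.066, 0.1854] [0.3, -0.3, -1.2] 0.722 65.8
```

View pics/p4.png

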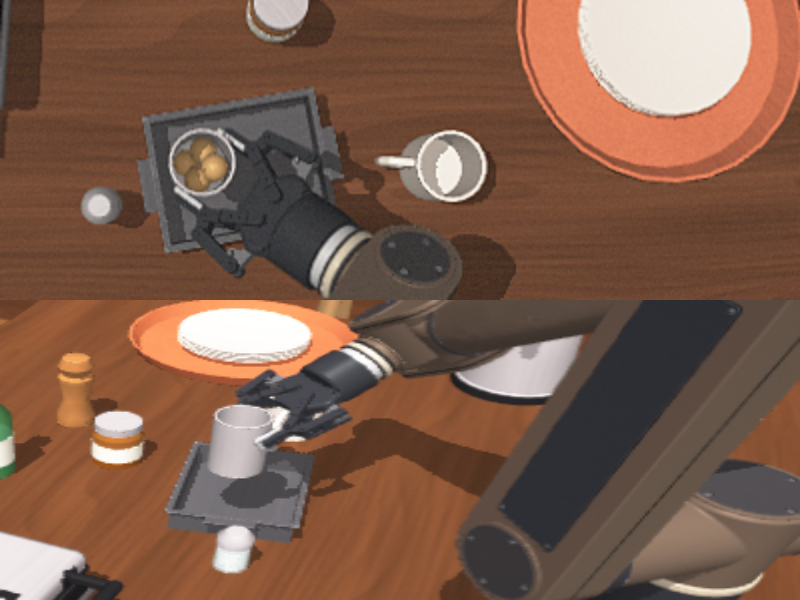

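Over the tin, upright: the cup rim is at (203,162) in the top crop with the potatoes inside, above the tin's left half and clear of the salt. Pouring now.

```bash

for i in 1 2 3; do python3 -m handwheel '[[[-0.0012,0.0019,0.0012,0.39,0.11,3.95],[-0.0012,0.0019,0.0012,0.39,0.11,3.95],[-0.0012,0.0019,0.0012,0.39,0.11,3.95],[-0.0012,0.0019,0.0012,0.39,0.11,3.95],[-0.0012,0.0019,0.0012,0.39,0.11,3.95],[-0.0012,0.0019,0.0012,0.39,0.11,3.95],[-0.0012,0.0019,0.0012,0.39,0.11,3.95],[-0.0012,0.0019,0.0012,0.39,0.11,3.95],[-0.0012,0.0019,0.0012,0.39,0.11,3.95],[-0.0012,0.0019,0.0012,0.39,0.11,3.95],[-0.0012,0.0019,0.0012,0.39,0.11,3.95],[-0.0012,0.0019,0.0012,0.39,0.11,3.95]]]' >/dev/null; python3 log.py; done
python3 -m handwheel '[[[0,0,0,0,0,0],[0,0,0,0,0,0],[0,0,0,0,0,0],[0,0,0,0,0,0],[0,0,0,0,0,0],[0,0,0,0,0,0]]]' >/dev/null;python3 log.py
python3 - <<'E'
from rows import *
import cv2
t=arm.capture("top");s=arm.capture("side");o=np.zeros((600,800,3),np.uint8)
o[:300,:]=cv2.resize(t[180:330,220:620],(800,300));o[300:]=cv2.resize(s[100:280,280:600],(800,300))
cv2.imwrite("pics/p5.png",o)
E
```

```text
9.57 [-0.852, 0.08, 2.249, 1.049, 1.437, 0.082] [0.485, -0.0756, 0.1609] [-0.2, 0.1, -2.0] 0.726 65.9
10.57 [-0.869, 0.176, 2.265, 1.104, 1.456, 0.797] [0.4811, -0.0702, 0.1317] [0.7, 0.1, -1.1] 0.723 65.9
11.57 [-0.884, 0.183, 2.348, 1.185, 1.439, 1.529] [0.4674, -0.0499, 0.1149] [-0.3, -0.5, -1.4] 0.721 65.9
12.07 [-0.884, 0.181, 2.35, 1.185, 1.44, 1.525] [0.4667, -0.0488, 0.1152] [-0.4, 0.3, -0.9] 0.723 65.9
```

View pics/p5.png

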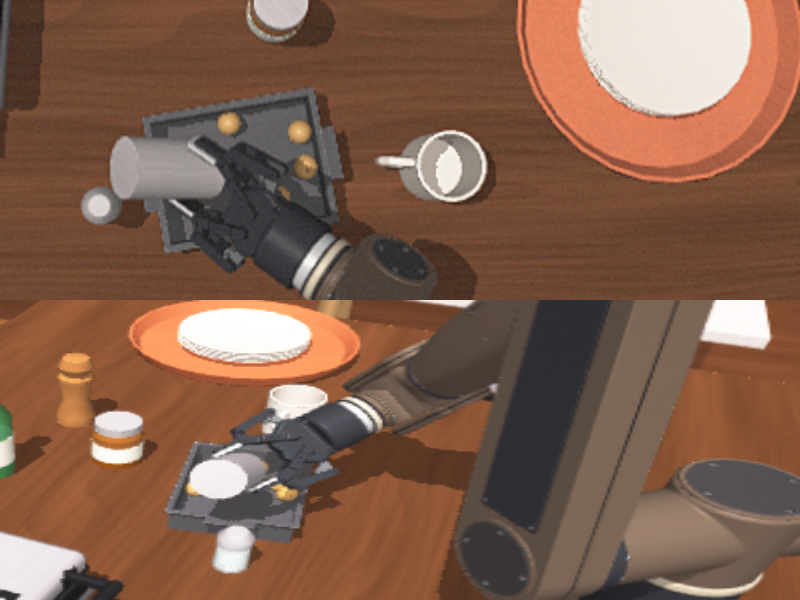

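Four potatoes are visible in the tin (top crop (230,123), (300,132), (305,166), (285,195)), and the fifth may be under the hand or still in the cup. I tilt a bit more, then bring the cup upright and up.

```bash

python3 -m handwheel '[[[0,0,0,0,0,4],[0,0,0,0,0,4],[0,0,0,0,0,4],[0,0,0,0,0,4],[0,0,0,0,0,4],[0,0,0,0,0,4],[0,0,0,0,0,0],[0,0,0,0,0,0],[0,0,0,0,0,0],[0,0,0,0,0,0],[0,0,0,0,0,0],[0,0,0,0,0,0]]]' >/dev/null;python3 log.py
python3 - <<'E'
from rows import *
g=np.load("grip.npy");Rg=Ro.from_quat(g[3:]);off=Rg.inv().apply(np.array([.643,-.376,0])-g[:3])
p,R,q=cur();print("axis now",R.apply(Rg.inv().apply([0,0,1])))
R1=Ro.from_euler('z',23,degrees=True)*Rg
p1=np.array([.462,-.075,.16])-R1.apply(off)
up=p+[0,0,.06]
back=np.array([.58,-.28,.16])-Rg.apply(off)
P0=np.array([.643,-.376,.02])-Rg.apply(off)
chain([(up,R,2,"up"),(p1,R1,20,"untilt"),(back,Rg,8,"back"),(P0+[0,0,.14],Rg,4,"over"),(P0,Rg,6,"down"),(P0-[0,0,.02],Rg,6,"touch")])
E
```

```text
13.17 [-0.884, 0.181, 2.35, 1.185, 1.44, 1.944] [0.4665, -0.0486, 0.1152] [-0.5, -0.8, -1.2] 0.723 65.9
axis now [-0.28541098 -0.71145112 -0.64216655]
up 2 x [-0.0277, -0.0063, -0.0096, 0.0, 0.0, 0.0] speed 0.50 minw 0.23 end [ 0.467 -0.049  0.175] [-0.88  0.02  2.36  1.17  1.5   2.09]
untilt 24 x [0.0009, -0.0026, -0.0015, -0.67, -0.04, -6.92] speed 0.64 minw 0.26 end [ 0.47  -0.068  0.229] [-0.86 -0.15  2.29  1.02  1.46 -0.59]
back 8 x [-0.0033, 0.0295, -0.0058, -2.49, 0.0, 1.42] speed 0.29 minw 0.35 end [ 0.59  -0.276  0.228] [-0.94  0.17  1.97  1.17  1.22 -0.46]
over 4 x [0.0009, 0.0287, 0.0015, -0.01, 0.01, 0.0] speed 0.40 minw 0.35 end [ 0.653 -0.373  0.228] [-0.95  0.4   1.68  1.14  1.25 -0.41]
down 6 x [-0.0203, 0.0001, 0.0116, 0.0, -0.0, 0.0] speed 0.22 minw 0.21 end [ 0.653 -0.373  0.087] [-0.95  0.59  1.7   1.22  1.17 -0.63]
touch 6 x [-0.0028, -0.0, 0.0016, 0.0, -0.0, 0.0] speed 0.03 minw 0.19 end [ 0.653 -0.373  0.068] [-0.95  0.63  1.7   1.23  1.16 -0.66]
```

```bash

python3 -m handwheel '[[[-0.0277,-0.0063,-0.0096,0,0,0],[-0.0277,-0.0063,-0.0096,0,0,0]]]' >/dev/null
for i in 1 2; do python3 -m handwheel '[[[0.0009,-0.0026,-0.0015,-0.67,-0.04,-6.92],[0.0009,-0.0026,-0.0015,-0.67,-0.04,-6.92],[0.0009,-0.0026,-0.0015,-0.67,-0.04,-6.92],[0.0009,-0.0026,-0.0015,-0.67,-0.04,-6.92],[0.0009,-0.0026,-0.0015,-0.67,-0.04,-6.92],[0.0009,-0.0026,-0.0015,-0.67,-0.04,-6.92],[0.0009,-0.0026,-0.0015,-0.67,-0.04,-6.92],[0.0009,-0.0026,-0.0015,-0.67,-0.04,-6.92],[0.0009,-0.0026,-0.0015,-0.67,-0.04,-6.92],[0.0009,-0.0026,-0.0015,-0.67,-0.04,-6.92],[0.0009,-0.0026,-0.0015,-0.67,-0.04,-6.92],[0.0009,-0.0026,-0.0015,-0.67,-0.04,-6.92]]]' >/dev/null; done
python3 -m handwheel '[[[-0.0033,0.0295,-0.0058,-2.49,0,1.42],[-0.0033,0.0295,-0.0058,-2.49,0,1.42],[-0.0033,0.0295,-0.0058,-2.49,0,1.42],[-0.0033,0.0295,-0.0058,-2.49,0,1.42],[-0.0033,0.0295,-0.0058,-2.49,0,1.42],[-0.0033,0.0295,-0.0058,-2.49,0,1.42],[-0.0033,0.0295,-0.0058,-2.49,0,1.42],[-0.0033,0.0295,-0.0058,-2.49,0,1.42],[0,0,0,0,0,0],[0,0,0,0,0,0]]]' >/dev/null;python3 log.py
python3 - <<'E'
from rows import *
import cv2
g=np.load("grip.npy");Rg=Ro.from_quat(g[3:]);off=Rg.inv().apply(np.array([.643,-.376,0])-g[:3])
P0=np.array([.643,-.376,.02])-Rg.apply(off)
chain([(P0+[0,0,.14],Rg,4,"over"),(P0,Rg,6,"down"),(P0-[0,0,.019],Rg,6,"touch")])
t=arm.capture("top");s=arm.capture("side");o=np.zeros((600,800,3),np.uint8)
o[:300,:]=cv2.resize(t[160:310,240:540],(800,300));o[300:]=cv2.resize(s[100:280,280:600],(800,300))
cv2.imwrite("pics/p6.png",o)
E
```

```text
16.17 [-0.945, 0.174, 1.965, 1.165, 1.222, -0.463] [0.5901, -0.277, 0.2273] [-0.2, 0.2, 0.2] 0.723 65.9
over 4 x [0.0011, 0.0286, 0.0015, -0.02, 0.01, -0.01] speed 0.40 minw 0.35 end [ 0.653 -0.373  0.228] [-0.95  0.4   1.68  1.14  1.25 -0.41]
down 6 x [-0.0203, 0.0001, 0.0116, -0.0, -0.0, 0.0] speed 0.22 minw 0.21 end [ 0.653 -0.373  0.087] [-0.95  0.59  1.7   1.22  1.17 -0.63]
touch 6 x [-0.0027, 0.0, 0.0016, -0.0, -0.0, 0.0] speed 0.03 minw 0.19 end [ 0.654 -0.372  0.069] [-0.95  0.62  1.7   1.23  1.16 -0.65]
```

View pics/p6.png

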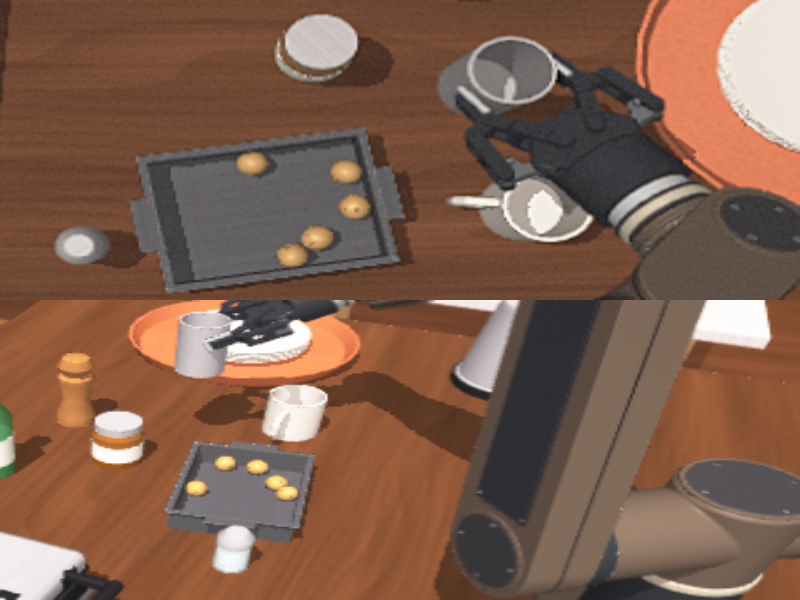

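All five potatoes lie in the tin (top crop (252,163), (346,172), (354,207), (317,238), (292,255)) and the cup is empty. I put it back where it stood.

```bash

python3 -m handwheel '[[[0.0011,0.0286,0.0015,0,0,0],[0.0011,0.0286,0.0015,0,0,0],[0.0011,0.0286,0.0015,0,0,0],[0.0011,0.0286,0.0015,0,0,0],[-0.0203,0,0.0116,0,0,0],[-0.0203,0,0.0116,0,0,0],[-0.0203,0,0.0116,0,0,0],[-0.0203,0,0.0116,0,0,0],[-0.0203,0,0.0116,0,0,0],[-0.0203,0,0.0116,0,0,0],[0,0,0,0,0,0]]]' >/dev/null;python3 log.py
python3 -m handwheel '[[[-0.0027,0,0.0016,0,0,0],[-0.0027,0,0.0016,0,0,0],[-0.0027,0,0.0016,0,0,0],[-0.0027,0,0.0016,0,0,0],[-0.0027,0,0.0016,0,0,0],[-0.0027,0,0.0016,0,0,0],[0,0,0,0,0,0],[0,0,0,0,0,0]]]' >/dev/null;python3 log.py
```

```text
17.18 [-0.951, 0.597, 1.713, 1.219, 1.166, -0.626] [0.6508, -0.3677, 0.0813] [-1.5, 1.3, -2.0] 0.719 65.9
17.85 [-0.951, 0.622, 1.704, 1.232, 1.157, -0.653] [0.6533, -0.3714, 0.069] [-0.4, -0.3, -1.1] 0.72 65.9
```

```bash

python3 -m handwheel '[[[-0.0013,0,0.0008,0,0,0],[0,0,0,0,0,0],[0,0,0,0,0,0]]]' >/dev/null;python3 log.py
python3 -m handwheel '[[[0,0,0,0,0,0],[0,0,0,0,0,0],[0,0,0,0,0,0],[0,0,0,0,0,0],[0,0,0,0,0,0],[0,0,0,0,0,0]]]' 1 >/dev/null;python3 log.py
cat > s4.py <<'E'
from rows import *
np.set_printoptions(precision=2,suppress=True)
mid=np.array([.4998,.2974,.1]);b=np.array([.0079,.1918,0]);b/=np.linalg.norm(b);f=np.array([b[1],-b[0],0])
hinge=mid+.267*f-[0,0,.014]
def handle(phi):
    return hinge-f*(.267*np.cos(phi)+.014*np.sin(phi)*-1)*1+np.array([0,0,1])*(.267*np.sin(phi)+.014*np.cos(phi))
def htool(th,fl):  # pitch th below f, closing perpendicular to bar
    z=f*np.cos(th)-np.array([0,0,np.sin(th)]);x=b*(1-2*fl);return Ro.from_matrix(np.c_[x,np.cross(z,x),z])
if __name__=="__main__":
    print(mid,hinge,handle(0),handle(D(60)))
    rng=np.random.default_rng(1)
    seeds=[np.array([.6,.3,1.8,0,.8,0.])]+[rng.uniform(lo,hi) for _ in range(5)]
    for fl in(0,1):
      for ph in(0,60):
        for th in(20,30,40,50,60,75,90,105,120):
          R=htool(D(th),fl);q=ik(handle(D(ph))+R.apply([0,0,HZ]),R,seeds)
          print(fl,ph,th,q, "" if q is None else wrist(q))
E
python3 s4.py
```

```text
18.1 [-0.951, 0.624, 1.703, 1.233, 1.156, -0.656] [0.6535, -0.3716, 0.0678] [0.7, -0.4, -1.1] 0.723 65.9
18.6 [-0.951, 0.624, 1.704, 1.233, 1.157, -0.656] [0.6535, -0.3715, 0.0677] [-0.0, 0.4, -0.0] 1.002 0.0
[0.5 0.3 0.1] [0.77 0.29 0.09] [0.5 0.3 0.1] [0.65 0.29 0.32]
0 0 20 [0.58 0.25 2.31 4.02 0.79 2.68] [0.28 0.31 0.18]
0 0 30 [0.56 0.17 2.3  4.24 0.58 2.45] [0.3  0.31 0.22]
0 0 40 [0.53 0.13 2.26 4.64 0.43 2.04] [0.32 0.3  0.25]
0 0 50 [ 0.49  0.11  2.21 -1.05  0.39  1.45] [0.35 0.3  0.28]
0 0 60 [ 0.46  0.11  2.15 -0.55  0.47  0.94] [0.38 0.3  0.3 ]
0 0 75 [ 0.41  0.17  2.04 -0.17  0.71  0.57] [0.44 0.3  0.32]
0 0 90 [0.36 0.25 1.91 0.   0.97 0.4 ] [0.5  0.3  0.33]
0 0 105 [0.32 0.36 1.79 0.1  1.24 0.32] [0.56 0.29 0.32]
0 0 120 [0.3  0.49 1.67 0.17 1.49 0.28] [0.61 0.29 0.3 ]
0 60 20 [0.42 0.03 2.01 4.52 0.44 1.95] [0.43 0.3  0.4 ]
0 60 30 [ 0.4   0.02  1.95 -1.18  0.41  1.38] [0.45 0.3  0.44]
0 60 40 [ 0.38  0.03  1.88 -0.7   0.51  0.92] [0.47 0.3  0.47]
0 60 50 [ 0.36  0.06  1.8  -0.42  0.67  0.65] [0.5 0.3 0.5]
0 60 60 [ 0.34  0.11  1.7  -0.25  0.85  0.5 ] [0.53 0.3  0.52]
[... 416 characters left out ...]
 0.25]
1 0 50 [ 0.49  0.11  2.21 -1.05  0.39 -1.7 ] [0.35 0.3  0.28]
1 0 60 [ 0.46  0.11  2.15 -0.55  0.47 -2.2 ] [0.38 0.3  0.3 ]
1 0 75 [ 0.41  0.17  2.04 -0.17  0.71 -2.57] [0.44 0.3  0.32]
1 0 90 [ 0.36  0.25  1.91 -0.    0.97 -2.74] [0.5  0.3  0.33]
1 0 105 None 
1 0 120 None 
1 60 20 [ 0.42  0.03  2.01  4.52  0.44 -1.19] [0.43 0.3  0.4 ]
1 60 30 [ 0.4   0.02  1.95 -1.18  0.41 -1.76] [0.45 0.3  0.44]
1 60 40 [ 0.38  0.03  1.88 -0.7   0.51 -2.22] [0.47 0.3  0.47]
1 60 50 [ 0.36  0.06  1.8  -0.42  0.67 -2.49] [0.5 0.3 0.5]
1 60 60 [ 0.34  0.11  1.7  -0.25  0.85 -2.64] [0.53 0.3  0.52]
1 60 75 [ 0.31  0.2   1.56 -0.1   1.14 -2.76] [0.59 0.29 0.55]
1 60 90 None 
1 60 105 None 
1 60 120 None
```

```bash
cat > s5.py <<'E'
from s4 import *
p,R,q=cur();z=R.as_matrix()[:,2]
Rh=htool(D(60),0);zh=Rh.as_matrix()[:,2];gh=mid+HZ*zh;pre=gh-.11*zh
qp=ik(pre,Rh,[np.array([.5,0,2.1,-.5,.5,.9])]);print("qpre",qp)
w=[]
b0=p-.14*z;q0=ik(b0,R,[q]);q1=ik(b0+[0,0,.2],R,[q0])
for t in(.33,.67):
    v=q1+(qp-q1)*t;v[1]-=.15;v[2]-=.1;P,RR=fk(v);w.append((P,RR,4,"w%.2f"%t));print(v,P)
chain([(b0,R,6,"back"),(b0+[0,0,.2],R,5,"up")]+w+[(pre,Rh,8,"pre"),(gh,Rh,10,"in")])
E
python3 s5.py
```

```text
qpre [ 0.52 -0.14  2.19 -0.44  0.68  0.85]
[-0.59 -0.03  1.74  0.56  1.22  0.06] [ 0.63 -0.15  0.38]
[-0.03 -0.16  1.92  0.05  0.94  0.46] [0.6  0.1  0.33]
back 6 x [-0.0, 0.0, -0.0233, 0.0, 0.0, 0.0] speed 0.19 minw 0.20 end [ 0.55 -0.43  0.14] [-1.14  0.48  1.76  1.1   1.32 -0.63]
up 6 x [0.0289, -0.0001, -0.0166, 0.0, -0.0, 0.0] speed 0.30 minw 0.29 end [ 0.55 -0.43  0.34] [-1.14  0.25  1.66  1.05  1.48 -0.33]
w0.33 8 x [0.0242, -0.0223, 0.0173, 0.47, -3.32, -1.84] speed 0.51 minw 0.49 end [ 0.63 -0.15  0.38] [-0.59 -0.03  1.74  0.56  1.21  0.06]
w0.67 7 x [0.0211, -0.0283, 0.0105, -0.85, -1.98, -2.75] speed 0.53 minw 0.55 end [0.6  0.1  0.33] [-0.03 -0.16  1.92  0.05  0.94  0.46]
pre 8 x [0.0171, -0.0312, 0.0084, -0.66, -0.21, -3.42] speed 0.42 minw 0.39 end [0.46 0.3  0.18] [ 0.52 -0.13  2.19 -0.44  0.68  0.85]
in 10 x [-0.0, -0.0, 0.011, 0.0, -0.0, -0.0] speed 0.16 minw 0.30 end [0.51 0.3  0.08] [ 0.46  0.12  2.15 -0.55  0.47  0.94]
```

```bash

python3 -m handwheel '[[[0,0,-0.0233,0,0,0],[0,0,-0.0233,0,0,0],[0,0,-0.0233,0,0,0],[0,0,-0.0233,0,0,0],[0,0,-0.0233,0,0,0],[0,0,-0.0233,0,0,0],[0.0289,0,-0.0166,0,0,0],[0.0289,0,-0.0166,0,0,0],[0.0289,0,-0.0166,0,0,0],[0.0289,0,-0.0166,0,0,0],[0.0289,0,-0.0166,0,0,0],[0.0289,0,-0.0166,0,0,0]]]' >/dev/null;python3 log.py
python3 -m handwheel '[[[0.0242,-0.0223,0.0173,0.47,-3.32,-1.84],[0.0242,-0.0223,0.0173,0.47,-3.32,-1.84],[0.0242,-0.0223,0.0173,0.47,-3.32,-1.84],[0.0242,-0.0223,0.0173,0.47,-3.32,-1.84],[0.0242,-0.0223,0.0173,0.47,-3.32,-1.84],[0.0242,-0.0223,0.0173,0.47,-3.32,-1.84],[0.0242,-0.0223,0.0173,0.47,-3.32,-1.84],[0.0242,-0.0223,0.0173,0.47,-3.32,-1.84]]]' >/dev/null;python3 log.py
python3 -m handwheel '[[[0.0211,-0.0283,0.0105,-0.85,-1.98,-2.75],[0.0211,-0.0283,0.0105,-0.85,-1.98,-2.75],[0.0211,-0.0283,0.0105,-0.85,-1.98,-2.75],[0.0211,-0.0283,0.0105,-0.85,-1.98,-2.75],[0.0211,-0.0283,0.0105,-0.85,-1.98,-2.75],[0.0211,-0.0283,0.0105,-0.85,-1.98,-2.75],[0.0211,-0.0283,0.0105,-0.85,-1.98,-2.75],[0,0,0,0,0,0],[0,0,0,0,0,0]]]' 0.42 >/dev/null;python3 log.py
python3 - <<'E'
from s4 import *
import cv2
from h import proj,ray
Rh=htool(D(60),0);zh=Rh.as_matrix()[:,2];gh=mid+HZ*zh
chain([(gh-.11*zh,Rh,8,"pre")])
t=arm.capture("top");s=arm.capture("side")
cv2.imwrite("pics/s7full.png",s);cv2.imwrite("pics/t7full.png",t)
o=np.zeros((600,800,3),np.uint8)
print("handle proj side",proj("side",[mid-.089*b,mid,mid+.089*b]),"top",proj("top",[mid]))
o[:300,:]=cv2.resize(t[90:270,90:570],(800,300));o[300:]=cv2.resize(s[220:360,170:370],(800,300),interpolation=2)[:, :]
cv2.imwrite("pics/p7.png",o)
E
```

```text
19.6 [-1.138, 0.246, 1.659, 1.051, 1.481, -0.33] [0.5482, -0.4325, 0.3387] [0.1, -0.1, -0.1] 1.003 0.0
20.27 [-0.587, -0.031, 1.735, 0.556, 1.213, 0.059] [0.633, -0.1519, 0.3786] [1.0, -0.7, 0.7] 1.001 0.0
21.02 [-0.024, -0.16, 1.918, 0.056, 0.944, 0.455] [0.5968, 0.0978, 0.3257] [-0.7, -1.3, -0.1] 0.421 0.0
pre 8 x [0.0169, -0.0309, 0.0083, -0.68, -0.23, -3.39] speed 0.42 minw 0.40 end [0.45 0.3  0.18] [ 0.52 -0.14  2.19 -0.44  0.68  0.85]
handle proj side [[324.38 271.67]
 [307.98 299.13]
 [289.39 330.22]] top [[149.1  248.03]]
```

View pics/p7.png

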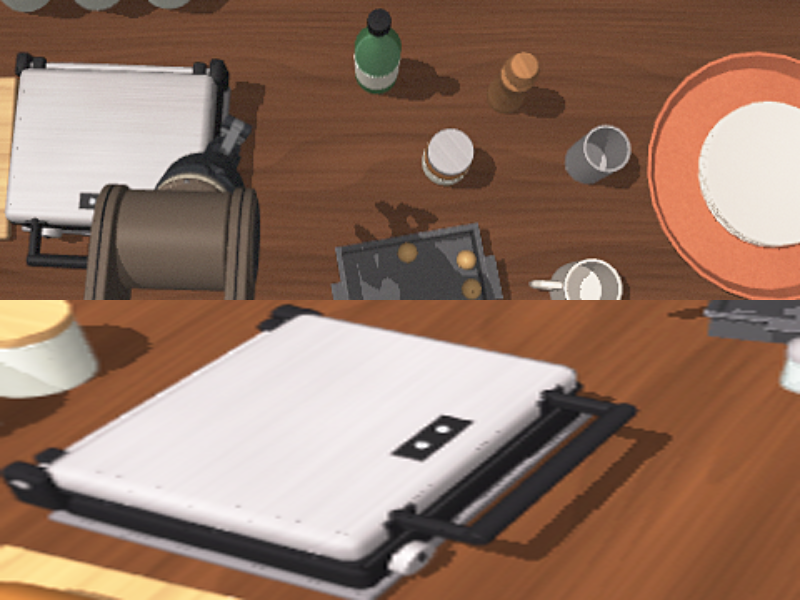

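The side crop shows the bar running from (485,535) to (628,412), i.e. about 2 px right of my prediction. The top crop shows the cup standing upright and empty at (608,150). I measure the bar's cross-sections more precisely in both views while moving to the pre-grasp pose.

```bash

python3 -m handwheel '[[[0.0169,-0.0309,0.0083,-0.68,-0.23,-3.39],[0.0169,-0.0309,0.0083,-0.68,-0.23,-3.39],[0.0169,-0.0309,0.0083,-0.68,-0.23,-3.39],[0.0169,-0.0309,0.0083,-0.68,-0.23,-3.39],[0.0169,-0.0309,0.0083,-0.68,-0.23,-3.39],[0.0169,-0.0309,0.0083,-0.68,-0.23,-3.39],[0.0169,-0.0309,0.0083,-0.68,-0.23,-3.39],[0.0169,-0.0309,0.0083,-0.68,-0.23,-3.39],[0,0,0,0,0,0]]]' >/dev/null;python3 log.py
python3 - <<'E'
from s4 import *
import cv2
from h import proj,ray
s=cv2.imread("pics/side0.png");t=cv2.imread("pics/top0.png")
def spans(line,off):
    d=(line.max(1)<62)
    e=np.flatnonzero(np.diff(np.r_[0,d.astype(int),0]));return [(int(a)+off,int(c)-1+off) for a,c in zip(e[::2],e[1::2])]
for v in(285,295,300,305,315): print("side row",v,spans(s[v,270:345],270))
for u in(125,140,149,160,175): print("top col",u,spans(t[225:270,u],225))
print("pred side",proj("side",[mid-.03*b,mid,mid+.03*b]))
E
```

```text
21.87 [0.517, -0.133, 2.196, -0.439, 0.681, 0.848] [0.4525, 0.2965, 0.1742] [-0.6, -1.4, -1.6] 0.42 0.0
side row 285 [(273, 273), (276, 281), (298, 307), (313, 321)]
side row 295 [(291, 299), (306, 314)]
side row 300 [(288, 296), (303, 311)]
side row 305 [(284, 293), (300, 308)]
side row 315 [(278, 286), (294, 302)]
top col 125 [(225, 226), (243, 245), (247, 249)]
top col 140 [(226, 227), (231, 231), (244, 246), (248, 250)]
top col 149 [(226, 228), (244, 246), (248, 251)]
top col 160 [(227, 228), (245, 247), (249, 252)]
top col 175 [(227, 229), (245, 248), (250, 253)]
pred side [[313.73 289.5 ]
 [307.98 299.13]
 [301.98 309.17]]
```

The bar centre is at 307 in side row 300 (predicted 307.5) and 247.5 in top column 149 (predicted 248), so both views agree to about 1 mm. Going in.

```bash
python3 - <<'E'
from s4 import *
Rh=htool(D(60),0);zh=Rh.as_matrix()[:,2];gh=mid+HZ*zh
chain([(gh,Rh,10,"in")])
E
```

```text
in 10 x [0.0003, 0.0004, 0.0107, -0.04, 0.04, -0.0] speed 0.16 minw 0.30 end [0.51 0.3  0.08] [ 0.46  0.11  2.15 -0.55  0.47  0.95]
```

```bash

python3 -m handwheel '[[[0.0003,0.0004,0.0107,-0.04,0.04,0],[0.0003,0.0004,0.0107,-0.04,0.04,0],[0.0003,0.0004,0.0107,-0.04,0.04,0],[0.0003,0.0004,0.0107,-0.04,0.04,0],[0.0003,0.0004,0.0107,-0.04,0.04,0],[0.0003,0.0004,0.0107,-0.04,0.04,0]]]' >/dev/null;python3 log.py
python3 -m handwheel '[[[0.0003,0.0004,0.0107,-0.04,0.04,0],[0.0003,0.0004,0.0107,-0.04,0.04,0],[0.0003,0.0004,0.0107,-0.04,0.04,0],[0.0003,0.0004,0.0107,-0.04,0.04,0],[0,0,0,0,0,0],[0,0,0,0,0,0]]]' >/dev/null;python3 log.py
python3 -m handwheel '[[[0,0,0,0,0,0],[0,0,0,0,0,0],[0,0,0,0,0,0],[0,0,0,0,0,0],[0,0,0,0,0,0],[0,0,0,0,0,0]]]' 0 >/dev/null;python3 log.py
python3 - <<'E'
from s4 import *
p,R,q=cur()
for n,(ph0,ph1) in enumerate([(0,60)]):
    R1=htool(D(120),0);p1=handle(D(60))+(R1*htool(D(60),0).inv()).apply(p-mid)
    print(R1.as_matrix().round(2).tolist());R1=(R1*htool(D(60),0).inv())*R
    chain([(p1,R1,36,"lift")])
E
```

```text
22.37 [0.474, 0.012, 2.165, -0.498, 0.548, 0.895] [0.4928, 0.2964, 0.125] [0.7, -0.4, 0.0] 0.419 0.0
22.87 [0.454, 0.113, 2.14, -0.551, 0.472, 0.941] [0.5145, 0.297, 0.0885] [-0.3, -0.5, -0.1] 0.424 0.0
23.37 [0.458, 0.11, 2.148, -0.545, 0.478, 0.942] [0.5085, 0.2966, 0.0854] [-16.0, 2.5, 0.2] 0.189 58.3
[[0.04, 0.87, -0.5], [1.0, -0.04, 0.02], [0.0, -0.5, -0.87]]
lift 36 x [0.0, 0.0038, -0.0065, 1.67, -0.01, -0.0] speed 0.42 minw 0.31 end [0.64 0.29 0.31] [0.23 0.58 1.11 0.15 1.96 0.3 ]
```

```bash

python3 -m handwheel '[[[0,-0.003,0,0,0,0],[0,-0.003,0,0,0,0],[0,0,0,0,0,0],[0,0,0,0,0,0]]]' >/dev/null;python3 log.py
python3 - <<'E'
from s4 import *
p,R,q=cur();Q=htool(D(120),0)*htool(D(60),0).inv()
chain([(handle(D(60))+Q.apply(p-mid),Q*R,36,"lift")])
E
```

```text
23.7 [0.459, 0.108, 2.152, -0.562, 0.47, 0.958] [0.5084, 0.2968, 0.0857] [-0.6, -2.6, -3.8] 0.186 59.4
lift 36 x [0.0, 0.0039, -0.0064, 1.67, -0.01, 0.0] speed 0.43 minw 0.31 end [0.64 0.29 0.31] [0.23 0.57 1.11 0.15 1.95 0.3 ]
```

```bash

for i in 1 2 3; do python3 -m handwheel '[[[0,0.0039,-0.0064,1.67,-0.01,0],[0,0.0039,-0.0064,1.67,-0.01,0],[0,0.0039,-0.0064,1.67,-0.01,0],[0,0.0039,-0.0064,1.67,-0.01,0],[0,0.0039,-0.0064,1.67,-0.01,0],[0,0.0039,-0.0064,1.67,-0.01,0],[0,0.0039,-0.0064,1.67,-0.01,0],[0,0.0039,-0.0064,1.67,-0.01,0],[0,0.0039,-0.0064,1.67,-0.01,0],[0,0.0039,-0.0064,1.67,-0.01,0],[0,0.0039,-0.0064,1.67,-0.01,0],[0,0.0039,-0.0064,1.67,-0.01,0]]]' >/dev/null;python3 log.py; done
python3 -m handwheel '[[[0,0,0,0,0,0],[0,0,0,0,0,0],[0,0,0,0,0,0],[0,0,0,0,0,0],[0,0,0,0,0,0],[0,0,0,0,0,0]]]' >/dev/null;python3 log.py
python3 - <<'E'
from s4 import *
import cv2
p,R,q=cur();g=p-R.apply([0,0,HZ])-hinge
print("lid angle",np.degrees(np.arctan2(g[2],-g@f)-np.arctan2(.014,.267)),"radius",np.hypot(g[2],g@f))
t=arm.capture("top");s=arm.capture("side")
o=np.zeros((600,800,3),np.uint8);o[:,:]=0
o[:300,:480]=cv2.resize(t,(480,300));o[300:,:480]=cv2.resize(s,(480,300))
cv2.imwrite("pics/p8.png",o)
E
```

```text
24.7 [0.375, 0.103, 1.906, -0.086, 0.97, 0.463] [0.5238, 0.2959, 0.174] [-1.7, -2.9, -3.9] 0.19 60.9
25.7 [0.296, 0.279, 1.554, 0.055, 1.471, 0.33] [0.5687, 0.2933, 0.2522] [-4.6, -3.7, -1.6] 0.184 61.0
26.7 [0.234, 0.574, 1.11, 0.142, 1.957, 0.299] [0.6383, 0.2894, 0.3104] [-3.8, -6.8, 0.0] 0.19 60.9
27.2 [0.234, 0.573, 1.112, 0.142, 1.954, 0.299] [0.6382, 0.2894, 0.3103] [-3.5, -6.1, 0.9] 0.187 61.1
lid angle 60.69241780639807 radius 0.26864739239374125
```

View pics/p8.png

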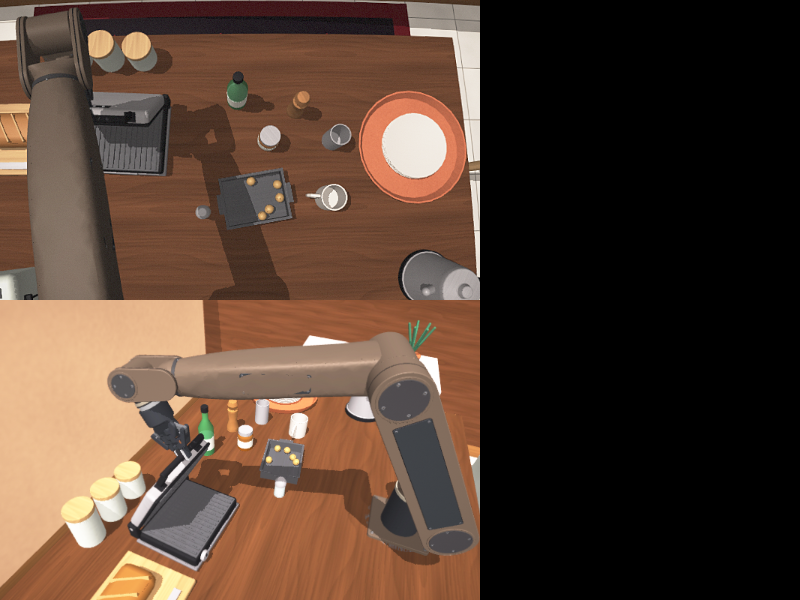

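The picture shows the lid held open at about 60° (side view, (175,465)) and the hot plate uncovered. All five potatoes are in the tin at (255,195), the cup stands upright at (340,137), and everything else is in place. Handing in.

```bash
python3 -c "
from workcell import arm
print(arm.sign_off())"
```

```text
the job is handed in; nothing more can be done
None
```

All five potatoes are in the tin, the empty cup stands upright on the table again, and the arm was still gripping the grill's lid by its handle at about 61° (computed from the arm's pose) when I handed the job in at about 27 s.

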